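# Turn the specimen carousel back

### The job

The carousel with the orange handle and orange peg has been advanced past its red dish. Throw its holding pawl over by the orange handle so that it rests leaning back clear of the teeth, and only then turn the wheel backwards (clockwise seen from above) by its orange peg until the red dish stands at the black pointer. Leave the pawl thrown back and do not disturb the carousel with the blue handle and peg.

Things in the scene. Friction and masses are not known exactly. Their poses are not given: they have to be found in the camera images.
- orange_carousel: Fixed carousel with orange handle and peg. Origin on the table under the wheel's vertical axis; z up. Base plate 225 x 190 mm. White wheel 172 mm across, top at z 40 mm, toothed rim to 46, six dishes (one red) to 48. Black pointer outside the rim on the -x side, top 44. Pawl at the +x rim, hinged on a pin parallel to x through (78, -45, 60) mm; grey post beside it at x 90 to 102, 62 high.
- orange_wheel (a joint): Wheel angle, rad, growing anticlockwise seen from above (forward). 0: red dish exactly at the pointer. Starts at 0.95 to 1.5. With the pawl down it is stopped going backwards within one tooth (0.35 rad); with the pawl thrown back it turns freely against light friction (1 to 2 N at the peg) and stays where it is left.
- orange_pawl (a joint): Pawl angle about its pin, rad. 0 to 0.2: down in the teeth, resting on whatever part of a tooth is under it. Grows as the nose lifts and the handle swings over towards the carousel's -y; stop at 1.75. Held by its own weight (under 1 N at the handle): let go below 0.7 it drops back, beyond 1.1 it falls over to the stop and rests there.
- orange_handle (a point): Centre of the orange cross bar of the pawl's handle: cylinder 14 mm in diameter, 36 mm long, parallel to the carousel's x axis, 60 mm from the pin. At pawl angle 0 it is at (78, 1, 99) mm in the carousel's frame, thrown back at (78, -91, 99). It may be pinched by its two ends or pushed.
- orange_peg (a point): Point on the axis of the orange upright peg on the wheel, 15 mm below its top: cylinder 14 mm in diameter, from 40 to 97 mm above the table, axis 58 mm from the wheel's axis. With the red dish at the pointer the peg is at (-50, 29) mm in the carousel's frame.
- blue_handle (a point): Centre of the blue cross bar on the pawl handle of the other, otherwise identical, carousel: to be left alone.
- blue_peg (a point): Point on the axis of the blue peg on the other carousel's wheel, 15 mm below its top: to be left alone.

How it is judged:
By the outcome, as a careful person would: the job done as asked, in the order asked, and still so for the second after the job is handed in, with the robot touching nothing.
It also fails if it takes over 42 s, if anything falls off the work surface, if the arm or the gripper's body presses on something with over 40 N, if the wrist force passes 120 N, or if a joint passes its speed limit or range.

### The arm

A 7-joint arm with a two-finger parallel gripper is mounted at the origin on the work surface. World frame = base frame: x ahead of the robot, y to its left, z up, the work surface at z = 0. Lengths are in m, angles in rad, forces in N, time in s.
With the tool pointing down it reaches from about 0.425 to 0.925 m from the base axis. Payload 6.8 kg.
Tool frame: the origin (TCP) lies at the very end of the fingers, on their centre line; the grasp point (between the pads) lies 19 mm behind it; z points along the fingers, y is the line along which they close (so a half turn about z gives the same grasp; the last joint's range is limited). The gripper opens to 85 mm and grips with 20 to 120 N. Pads are 22 mm wide; open, the fingers measure 114 mm over their backs; the gripper's body (76 mm by 85 mm) begins 54 mm behind the grasp point. The pads swing forward as they close: fully open they stand 13 mm farther back than shut.
Start: joints at [1.038, 0.477, 0.022, 1.555, -0.011, 1.109, -0.083], TCP at [0.278, -0.615, 0.231] pointing down, gripper open.
Joint ranges: [-2.96, 2.96], [-0.34, 2.1], [-1.41, 1.46], [0.24, 2.44], [-1.37, 4.51], [0.17, 1.92], [-2.96, 2.96]. Speed limits (rad/s): [2.39, 2.39, 3.14, 3.14, 3.14, 3.14, 3.14].

### API

Orientations are given as a rotation vector (axis times angle).
In Python, from bench import r gives the robot as it stands.
- The arm moves only by the shell command python3 -m jog 'ROWS' [FORCE]. ROWS is JSON, a list of rows, each an object of numbers: "fingers": the finger opening in m, from 0 to 0.0854; "x", "y", "z": the shift along the tool's x, y, z in m; "rx", "ry", "rz": the turn, a rotation vector about the tool's x, y, z in degrees. In form: [{"fingers": .., "x": .., "y": .., "z": .., "rx": .., "ry": .., "rz": ..}, ...]. A call has 1 to 8 rows; each row shifts and turns the commanded pose from where the row before left it, along the tool's axes as they then stand; what a row does not reach is not made up. A row lasts 1/8 s, in which the tool goes at most 62.5 mm and 10.7 degrees, less where a joint would pass 70% of its speed; a pose out of reach is approached as far as the arm can. A call is refused whole if a number of a shift passes 0.0625 or a number of a turn 10.7, either way. A call with a gripper value outside its range is refused whole. The fingers move at their own pace and stop on an object; FORCE is the grip in N (left out, the last holds). Time passes only in rows, so rows that do not move let the fingers close. It gives the time, the measured TCP pose, the force, the opening and the grip force at its end, in the units of the state.
- r.get_obs(): the state, without advancing time (a new reading comes with each control period).
- r.grab_frame(name): name is "side" or "top"; returns (picture, depth): 420x560x3 uint8, red, green, blue; 420x560 float32, m along the optical axis (not along the pixel's ray), 0 where there is no reading.
- r.get_calibration(name): a dict with "mtx" (3x3 intrinsics, pixels), "dist" ([k1, k2, p1, p2, k3] as OpenCV has them; the pictures are not rectified), "extrinsics" (4x4, takes a point from camera to world coordinates). Camera axes: x right, y down, z forward; pixel columns grow to the right and rows downward; lengths in m; the calibration is good to about 2 mm. A picture is of the moment at which its call begins. get_calibration takes no time and is no camera call.
- r.hand_in(): hands the job in; it is judged then, once.
Trained networks look in the newest picture that a camera, given by its name, has taken for a name from the list of things; names that differ only in an ending like _2 or _b are one class to them, and where a whole thing is asked for, a point or a joint stands for the part that bears it (a point fixed in the world has none). Each returns a list of dicts, best first, with "score" (0 to 1); they miss things now and then, are a little off and sometimes report something else, mostly with a low value. They report only what shows in the picture. A call takes as long as a camera call.
- r.search_frame(target, camera): "xyz" ([x, y, z] in m, in world coordinates, good to about 4 mm: the middle of the surface that is visible of it).
- r.landmark_of(target, camera): "xyz" ([x, y, z] in m, in world coordinates, good to about 4 mm: a listed point, or the origin of a listed thing).
The state is a dict: "clock": time; "joints": joint angles; "qvel": joint speeds; "tau": joint torques, N m; "tcp_pos": TCP position; "orientation": TCP orientation; "contact_force": force on the tool from outside, world axes, zero at the start; "moment": the same for the moment, N m; "grip_width": finger opening in m; "gripper_force": force on a finger pad.
Only numpy, scipy, OpenCV 4.12 (cv2) and the standard library are available. Lean on these libraries where they do the work, as an engineer would, in place of code of your own. Each camera call takes 0.05 s, during which the arm holds its last target. There are 200 camera calls.

## Working session

There is one attempt and no reset: what is moved stays moved. The work goes in short steps, Python scripts to look and compute and a shell command to move; the robot and the scene stay as the last step left them, time stands still between calls to the robot, and variables do not carry over. Pictures are saved under pics/ and viewed, at most 10 in all, crops included, and the job is handed in when it is done.

```bash
mkdir -p pics
cat > h.py <<'E'
from bench import r
import numpy as np, cv2
def look(n,names):
    im,d=r.grab_frame(n)
    for t in names:
        for o in (r.landmark_of(t,n) or [])[:2]:
            print(n,t,np.round(o['xyz'],4),round(o['score'],2))
    return im,d
def px(n,p):
    c=r.get_calibration(n);T=np.linalg.inv(c['extrinsics'])
    q,_=cv2.projectPoints(np.array([p],float),cv2.Rodrigues(T[:3,:3])[0],T[:3,3],np.array(c['mtx']),np.array(c['dist']))
    return q.ravel().round(1)
def pos():
    o=r.get_obs();print({k:np.round(o[k],3).tolist() for k in('clock','tcp_pos','orientation','contact_force','grip_width','joints')})
    print('R',cv2.Rodrigues(np.array(o['orientation']))[0].round(3).tolist())
E
python3 - <<'E'
from h import *
pos()
for n in('side','top'):
    im,d=look(n,['orange_carousel','orange_handle','orange_peg','blue_handle','blue_peg'])
    cv2.imwrite(f'pics/{n}0.png',im[:,:,::-1])
E
```

```text
{'clock': 0.0, 'tcp_pos': [0.278, -0.614, 0.23], 'orientation': [-3.069, -0.662, 0.001], 'contact_force': [-0.206, -0.964, -0.102], 'grip_width': 0.086, 'joints': [1.038, 0.478, 0.022, 1.556, -0.011, 1.109, -0.083]}
R [[0.911, 0.412, -0.001], [0.412, -0.911, 0.002], [-0.0, -0.002, -1.0]]
side orange_carousel [0.516  0.2424 0.0032] 0.6
side orange_handle [0.5991 0.2196 0.1048] 0.55
side orange_peg [0.4605 0.2227 0.0796] 0.96
side blue_handle [ 0.5738 -0.1857  0.0999] 0.63
side blue_peg [ 0.4816 -0.1518  0.0869] 0.93
top orange_carousel [0.522  0.239  0.0006] 0.65
top orange_carousel [ 0.5766 -0.1853  0.1023] 0.18
top orange_handle [0.5976 0.2171 0.1036] 0.69
top orange_peg [0.4614 0.2257 0.0812] 0.95
top orange_peg [ 0.5797 -0.1857  0.1008] 0.34
top blue_handle [ 0.5735 -0.1842  0.1051] 0.49
top blue_peg [ 0.4785 -0.1532  0.0806] 0.86
```

View pics/side0.png

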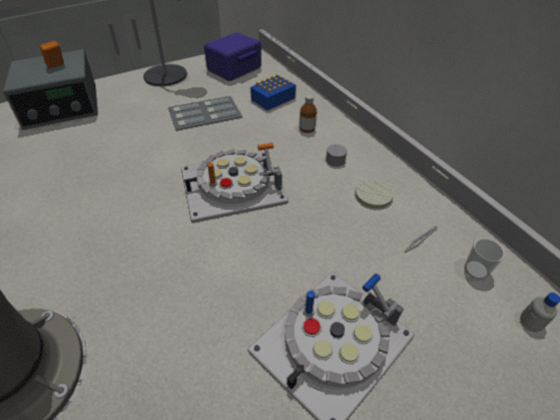

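View pics/top0.png

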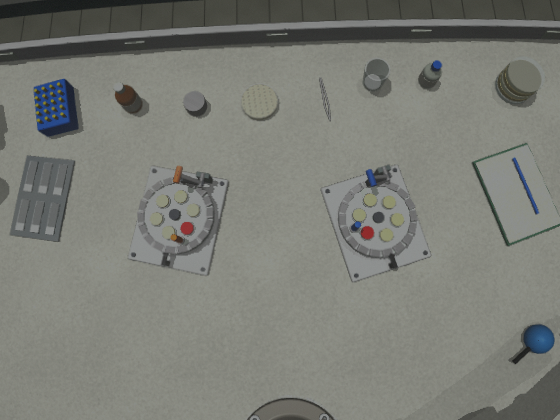

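The side view shows the orange carousel with its hub near (233,171), handle at (265,147) and peg at (211,174). In the top view its hub is at (175,214), handle at (178,174), peg at (175,237), red dish at (187,228) and pointer at (166,260). The blue carousel is well apart, with its hub at (378,217). Next I fit the yaw.

Run:
```python
from h import *
im=cv2.imread('pics/top0.png')
cv2.imwrite('pics/c0.png',cv2.resize(im[155:285,115:245],None,fx=4.5,fy=4.5,interpolation=cv2.INTER_CUBIC))
```

```text
(no output)
```

View pics/c0.png

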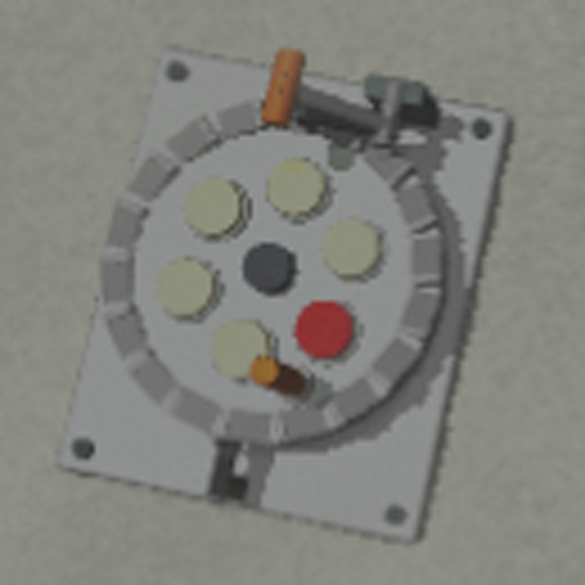

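The crop shows bolts at (177,71), (482,128), (395,514) and (83,448), the hub at (269,268), the red dish at (325,329) and the pointer at (232,460).

```bash
cat >> h.py <<'E'
def ray(n,u,z):
    c=r.get_calibration(n);E=np.array(c['extrinsics'])
    q=cv2.undistortPoints(np.array([[u]],float),np.array(c['mtx']),np.array(c['dist'])).ravel()
    d=E[:3,:3]@[q[0],q[1],1];return E[:3,3]+d*(z-E[2,3])/d[2]
E
python3 - <<'E'
from h import *
f=lambda u,z:ray('top',[(u[0]+.5)/4.5+115-.5,(u[1]+.5)/4.5+155-.5],z)
B=[f(u,.012) for u in[(177,71),(482,128),(395,514),(83,448)]]
print(np.round(B,4))
for a,b,o in((1,0,np.pi/2),(2,3,np.pi/2),(3,0,0),(2,1,0)):
    v=B[b]-B[a];print(np.hypot(*v[:2]),np.arctan2(v[1],v[0])-o)
h=f((269,268),.048);rd=f((325,329),.048);p=f((232,460),.044);hd=f((285,87),.105)
print(h,rd,p,hd)
yaw=-0.2
for nm,v in(('red',rd-h),('ptr',p-h),('peg',np.array([.461,.2245])-h[:2])):print(nm,np.hypot(*v[:2]),np.arctan2(v[1],v[0]))
E
```

```text
[[0.6313 0.298  0.012 ]
 [0.5946 0.1378 0.012 ]
 [0.3995 0.183  0.012 ]
 [0.4363 0.3428 0.012 ]]
0.16429572020524208 -0.22493782323395828
0.16403277967905297 -0.22609090419455202
0.2000455828364248 -0.22618080066090407
0.20023522516373338 -0.2274933286958495
[0.51929996 0.23840653 0.048     ] [0.48826714 0.21033859 0.048     ] [0.42603567 0.25688053 0.044     ] [0.59526663 0.21734695 0.105     ]
red 0.04184310400412217 -2.4063190121367244
ptr 0.09507637343928625 2.9460417725334485
peg 0.05993561122978269 -2.907434174046076
```

```bash
python3 -m jog '[{"fingers":0,"rz":-10.5},{"rz":-10.5},{"rz":-10.5},{"rz":-10.5},{"rz":-10.5},{}]' 40
cat >> h.py <<'E'
O=np.array([.519,.239,0]);W=-.226
A=np.array([[np.cos(W),-np.sin(W),0],[np.sin(W),np.cos(W),0],[0,0,1]])
def loc(p):return A.T@(np.array(p)-O)
def st():
    o=r.get_obs();R=cv2.Rodrigues(np.array(o['orientation']))[0]
    print('t',round(o['clock'],2),'local mm',(loc(o['tcp_pos'])*1e3).round(1),'tool x,y,z in local',(A.T@R).round(3).tolist(),'F local',(A.T@o['contact_force']).round(1),o['grip_width'],np.round(o['joints'],2))
    return o
def go(t):
    o=r.get_obs();R=cv2.Rodrigues(np.array(o['orientation']))[0]
    print('shift tool mm',((R.T@A)@(np.array(t)-loc(o['tcp_pos'])*1e3)).round(1))
E
python3 - <<'E'
from h import *
st();go([78,45,180])
print(loc([.598,.2184,.104])*1e3)
E
```

```text
t 0.6 local mm [ -43.3 -886.3  231.3] tool x,y,z in local [[0.796, 0.606, 0.0], [0.606, -0.796, -0.0], [0.0, 0.0, -1.0]] F local [ 0.3 -0.2 -0.7] 0.08505826777803159 [ 1.04  0.48  0.02  1.56 -0.01  1.11 -0.08]
shift tool mm [ 660.7 -667.4   51.3]
[ 81.60714007  -2.37375006 104.        ]validation failed for argument at $[0]...
```

```bash
python3 -m jog '[{"fingers":0.0,"x":0,"y":0,"z":0,"rx":0,"ry":0,"rz":-10.5},{"fingers":0.0,"x":0,"y":0,"z":0,"rx":0,"ry":0,"rz":-10.5},{"fingers":0.0,"x":0,"y":0,"z":0,"rx":0,"ry":0,"rz":-10.5},{"fingers":0.0,"x":0,"y":0,"z":0,"rx":0,"ry":0,"rz":-10.5},{"fingers":0.0,"x":0,"y":0,"z":0,"rx":0,"ry":0,"rz":-10.5},{"fingers":0.0,"x":0,"y":0,"z":0,"rx":0,"ry":0,"rz":0}]' 40; python3 -c "
from h import *
st();go([78,45,180])"
```

```text
clock: 1.35
tcp_pos: [0.278, -0.6151, 0.2313]
orientation: [2.463, 1.95, 0.0]
contact_force: [0.5, -0.0, -0.7]
grip_width: 0.0002
gripper_force: 0.0
t 1.35 local mm [ -43.5 -886.4  231.3] tool x,y,z in local [[0.006, 1.0, 0.0], [1.0, -0.006, 0.0], [0.0, 0.0, -1.0]] F local [ 0.5  0.1 -0.7] 0.00016601070969228605 [ 1.18  0.48 -0.17  1.54  0.09  1.12  0.75]
shift tool mm [932.  116.2  51.5]
```

```bash
python3 -m jog '[{"x":0.05,"y":0.0075},{"x":0.055,"y":0.0075},{"x":0.055,"y":0.0075},{"x":0.055,"y":0.0075},{"x":0.055,"y":0.0075},{"x":0.055,"y":0.0075},{"x":0.055,"y":0.0075},{"x":0.055,"y":0.0075}]' && python3 -m jog '[{"x":0.055,"y":0.0075},{"x":0.055,"y":0.0075},{"x":0.055,"y":0.0075},{"x":0.055,"y":0.0075},{"x":0.055,"y":0.0075},{"x":0.055,"y":0.0075},{"x":0.055,"y":0.0075},{"x":0.05,"y":0.0075}]'; python3 -c "
from h import *
st();go([78,45,180])"
```

```text
t 1.35 local mm [ -43.5 -886.4  231.3] tool x,y,z in local [[0.006, 1.0, 0.0], [1.0, -0.006, 0.0], [0.0, 0.0, -1.0]] F local [ 0.5  0.1 -0.7] 0.00016601070969228605 [ 1.18  0.48 -0.17  1.54  0.09  1.12  0.75]
shift tool mm [932.  116.2  51.5]validation failed for argument at $[0]...
```

```bash
python3 -m jog '[{"fingers":0,"x":0.05,"y":0.0075,"z":0,"rx":0,"ry":0,"rz":0},{"fingers":0,"x":0.055,"y":0.0075,"z":0,"rx":0,"ry":0,"rz":0},{"fingers":0,"x":0.055,"y":0.0075,"z":0,"rx":0,"ry":0,"rz":0},{"fingers":0,"x":0.055,"y":0.0075,"z":0,"rx":0,"ry":0,"rz":0},{"fingers":0,"x":0.055,"y":0.0075,"z":0,"rx":0,"ry":0,"rz":0},{"fingers":0,"x":0.055,"y":0.0075,"z":0,"rx":0,"ry":0,"rz":0},{"fingers":0,"x":0.055,"y":0.0075,"z":0,"rx":0,"ry":0,"rz":0},{"fingers":0,"x":0.055,"y":0.0075,"z":0,"rx":0,"ry":0,"rz":0}]' && python3 -m jog '[{"fingers":0,"x":0.055,"y":0.0075,"z":0,"rx":0,"ry":0,"rz":0},{"fingers":0,"x":0.055,"y":0.0075,"z":0,"rx":0,"ry":0,"rz":0},{"fingers":0,"x":0.055,"y":0.0075,"z":0,"rx":0,"ry":0,"rz":0},{"fingers":0,"x":0.055,"y":0.0075,"z":0,"rx":0,"ry":0,"rz":0},{"fingers":0,"x":0.055,"y":0.0075,"z":0,"rx":0,"ry":0,"rz":0},{"fingers":0,"x":0.055,"y":0.0075,"z":0,"rx":0,"ry":0,"rz":0},{"fingers":0,"x":0.055,"y":0.0075,"z":0,"rx":0,"ry":0,"rz":0},{"fingers":0,"x":0.055,"y":0.0075,"z":0,"rx":0,"ry":0,"rz":0}]'; python3 -c "
from h import *
st();go([78,45,180])"
```

```text
clock: 2.35
tcp_pos: [0.4362, -0.2035, 0.2317]
orientation: [2.465, 1.946, 0.001]
contact_force: [0.8, -0.2, -0.2]
grip_width: -0.0001
gripper_force: 0.0
clock: 3.35
tcp_pos: [0.595, 0.2111, 0.2313]
orientation: [2.466, 1.946, 0.0]
contact_force: [1.2, -0.5, 0.2]
grip_width: 0.0
gripper_force: 0.0
t 3.35 local mm [ 80.3 -10.1 231.3] tool x,y,z in local [[0.009, 1.0, 0.0], [1.0, -0.009, -0.0], [-0.0, 0.0, -1.0]] F local [ 1.3 -0.2  0.2] 2.216113474760429e-05 [-0.02  0.47 -0.57  1.63  0.27  1.12 -0.9 ]
shift tool mm [55.1 -2.8 51.3]
```

```bash
python3 -m jog '[{"fingers":0,"x":0.03,"y":-0.002,"z":0,"rx":0,"ry":0,"rz":0},{"fingers":0,"x":0.025,"y":0,"z":0.02,"rx":0,"ry":0,"rz":0},{"fingers":0,"x":0,"y":0,"z":0.045,"rx":0,"ry":0,"rz":0},{"fingers":0,"x":0,"y":0,"z":0.045,"rx":0,"ry":0,"rz":0},{"fingers":0,"x":0,"y":0,"z":0.028,"rx":0,"ry":0,"rz":0},{"fingers":0,"x":0,"y":0,"z":0,"rx":0,"ry":0,"rz":0}]'
python3 - <<'E'
from h import *
st()
im,_=look('side',['orange_handle']);im2,_=look('top',['orange_handle'])
c=lambda a,x,y:cv2.resize(a[y:y+130,x:x+130,::-1],(400,400),interpolation=3)
cv2.imwrite('pics/p1.png',np.hstack([c(im,170,90),c(im2,115,130)]))
E
```

```text
clock: 4.1
tcp_pos: [0.6034, 0.2626, 0.0909]
orientation: [-2.464, -1.948, 0.008]
contact_force: [-0.3, 0.7, 0.5]
grip_width: -0.0003
gripper_force: 0.0
t 4.1 local mm [77.  41.9 90.9] tool x,y,z in local [[0.007, 1.0, -0.004], [1.0, -0.007, -0.003], [-0.003, -0.004, -1.0]] F local [-0.4  0.6  0.5] -0.0003271286968264697 [-0.14  0.66 -0.52  1.68  0.39  0.92 -1.05]
side orange_handle [0.5978 0.2181 0.1074] 0.83
side orange_handle [0.5177 0.2417 0.0022] 0.41
```

View pics/p1.png

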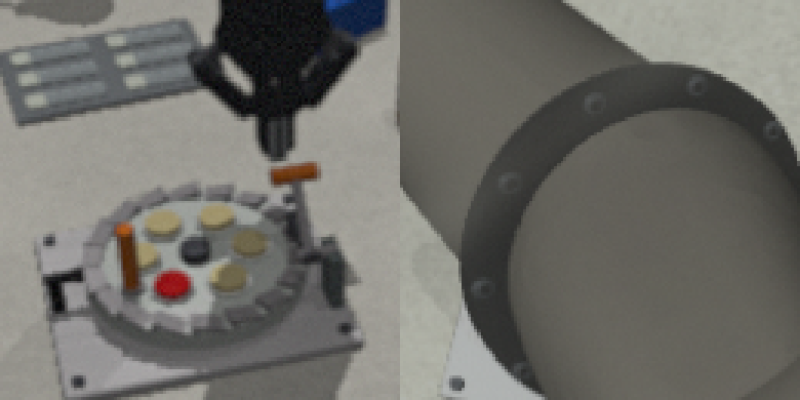

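The left half shows the closed fingers at (275,140), on the +y side of the orange bar at (295,173) and clear of it. I push the bar over, following its arc.

```bash
python3 -m jog '[{"fingers":0,"x":-0.012,"y":0,"z":-0.002,"rx":0,"ry":0,"rz":0},{"fingers":0,"x":-0.012,"y":0,"z":-0.004,"rx":0,"ry":0,"rz":0},{"fingers":0,"x":-0.012,"y":0,"z":-0.007,"rx":0,"ry":0,"rz":0},{"fingers":0,"x":-0.01,"y":0,"z":-0.006,"rx":0,"ry":0,"rz":0},{"fingers":0,"x":-0.01,"y":0,"z":-0.003,"rx":0,"ry":0,"rz":0},{"fingers":0,"x":-0.01,"y":0,"z":-0.001,"rx":0,"ry":0,"rz":0},{"fingers":0,"x":-0.01,"y":0,"z":0,"rx":0,"ry":0,"rz":0},{"fingers":0,"x":-0.01,"y":0,"z":0,"rx":0,"ry":0,"rz":0}]'
python3 - <<'E'
from h import *
st()
im,_=look('side',['orange_handle','orange_peg'])
for o in r.landmark_of('orange_handle','side'):print(loc(o['xyz']),o['score'])
E
```

```text
clock: 5.3
tcp_pos: [0.5848, 0.1785, 0.1157]
orientation: [2.462, 1.952, -0.002]
contact_force: [0.6, 0.4, -0.5]
grip_width: -0.0002
gripper_force: 0.0
t 5.3 local mm [ 77.6 -44.2 115.7] tool x,y,z in local [[0.004, 1.0, -0.001], [1.0, -0.004, -0.001], [-0.001, -0.001, -1.0]] F local [ 0.5  0.6 -0.5] -0.00017120720654591464 [ 0.    0.56 -0.54  1.78  0.36  0.9  -0.93]
side orange_handle [0.5836 0.1602 0.1206] 0.67
side orange_peg [0.4577 0.2262 0.0778] 0.83
[ 0.08061484 -0.06232052  0.1206    ] 0.67
```

```bash
python3 -m jog '[{"fingers":0,"x":-0.01,"y":0,"z":0.001,"rx":0,"ry":0,"rz":0},{"fingers":0,"x":-0.01,"y":0,"z":0,"rx":0,"ry":0,"rz":0},{"fingers":0,"x":0,"y":0,"z":0,"rx":0,"ry":0,"rz":0},{"fingers":0,"x":0.006,"y":0,"z":-0.02,"rx":0,"ry":0,"rz":0},{"fingers":0,"x":0.01,"y":-0.02,"z":-0.04,"rx":0,"ry":0,"rz":0},{"fingers":0.04,"x":0.01,"y":-0.05,"z":0,"rx":0,"ry":0,"rz":0},{"fingers":0.04,"x":0.01,"y":-0.055,"z":0,"rx":0,"ry":0,"rz":0}]' 20
python3 - <<'E'
from h import *
st()
for n in('side','top'):
    im,_=r.grab_frame(n)
    for t in('orange_handle','orange_peg'):
        for o in r.landmark_of(t,n):print(n,t,loc(o['xyz']).round(4),round(o['score'],2))
    if n=='side':cv2.imwrite('pics/p2.png',cv2.resize(im[110:240,160:320,::-1],None,fx=4,fy=4))
go([-52,-26,110])
E
```

```text
clock: 6.38
tcp_pos: [0.4666, 0.225, 0.176]
orientation: [-2.462, -1.951, -0.003]
contact_force: [0.0, 2.3, 1.3]
grip_width: 0.0355
gripper_force: 0.0
t 6.38 local mm [-47.9 -25.4 176. ] tool x,y,z in local [[0.005, 1.0, 0.001], [1.0, -0.005, 0.002], [0.002, 0.001, -1.0]] F local [-0.5  2.2  1.3] 0.03548938485249606 [-0.04  0.35 -0.63  1.95  0.26  0.92 -1.04]
side orange_handle [ 0.0816 -0.0888  0.1009] 0.51
side orange_peg [-0.0578 -0.0275  0.0784] 0.69
top orange_handle [ 0.0819 -0.0896  0.1013] 0.81
top orange_peg [-0.056  -0.0292  0.0816] 0.83
shift tool mm [ 0.4 -6.1 65.5]
```

View pics/p2.png

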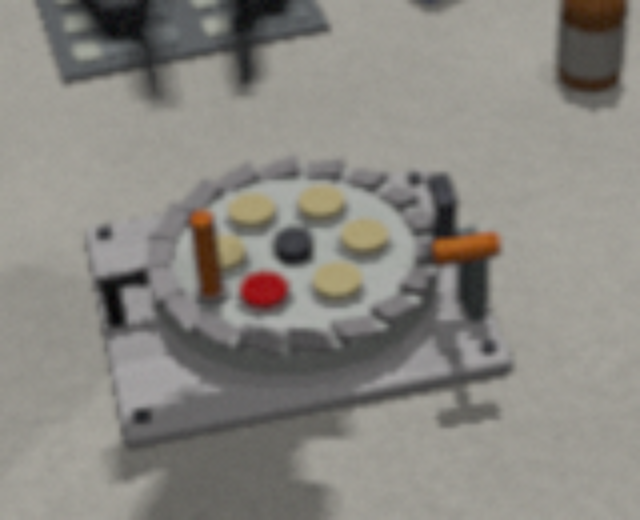

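Both cameras now put the bar at local y of about -89 mm. In the picture it lies at (465,247) with the nose raised at (443,200), so the pawl is thrown back; the peg is at (205,250) and has not moved. Next I go down over the peg and grip it lightly.

```bash
python3 -m jog '[{"fingers":0.045,"x":-0.001,"y":-0.005,"z":0.03,"rx":0,"ry":0,"rz":0},{"fingers":0.045,"x":0,"y":0,"z":0.03,"rx":0,"ry":0,"rz":0},{"fingers":0.045,"x":0,"y":0,"z":0.03,"rx":0,"ry":0,"rz":0},{"fingers":0.045,"x":0,"y":0,"z":0.023,"rx":0,"ry":0,"rz":0},{"fingers":0.045,"x":0,"y":0,"z":0,"rx":0,"ry":0,"rz":0},{"fingers":0,"x":0,"y":0,"z":0,"rx":0,"ry":0,"rz":0},{"fingers":0,"x":0,"y":0,"z":0,"rx":0,"ry":0,"rz":0},{"fingers":0,"x":0,"y":0,"z":0,"rx":0,"ry":0,"rz":0}]' 20; python3 -c "
from h import *
st()"
```

```text
clock: 7.68
tcp_pos: [0.463, 0.2244, 0.0633]
orientation: [2.461, 1.951, 0.003]
contact_force: [-1.4, -0.2, 3.7]
grip_width: 0.0132
gripper_force: 21.0
t 7.67 local mm [-51.3 -26.7  63.3] tool x,y,z in local [[0.004, 1.0, 0.002], [1.0, -0.004, 0.001], [0.001, 0.002, -1.0]] F local [-1.3 -0.5  3.7] 0.013161545400926214 [-0.13  0.51 -0.55  2.04  0.41  0.7  -1.17]
```

```bash
python3 -m jog '[{"fingers":0,"x":0.0065,"y":-0.0027,"z":0,"rx":0,"ry":0,"rz":0},{"fingers":0,"x":0.007,"y":-0.002,"z":0,"rx":0,"ry":0,"rz":0},{"fingers":0,"x":0.007,"y":-0.001,"z":0,"rx":0,"ry":0,"rz":0},{"fingers":0,"x":0.007,"y":0,"z":0,"rx":0,"ry":0,"rz":0},{"fingers":0,"x":0.007,"y":0.0007,"z":0,"rx":0,"ry":0,"rz":0},{"fingers":0,"x":0.007,"y":0.0015,"z":0,"rx":0,"ry":0,"rz":0},{"fingers":0,"x":0.0065,"y":0.0024,"z":0,"rx":0,"ry":0,"rz":0},{"fingers":0,"x":0,"y":0,"z":0,"rx":0,"ry":0,"rz":0}]'
python3 - <<'E'
from h import *
st()
im,_=r.grab_frame('side')
for t in('orange_handle','orange_peg'):
    for o in r.landmark_of(t,'side'):print(t,loc(o['xyz']).round(4),round(o['score'],2))
m=(im[...,0]>110)&(im[...,1]<60)&(im[...,2]<60);m[:130]=0;m[230:]=0;m[:,:170]=0;m[:,300:]=0
v,u=np.nonzero(m);print(len(u),u.mean(),v.mean());p=loc(ray('side',[u.mean(),v.mean()],.048));print(p,np.arctan2(p[1],p[0]))
E
```

```text
clock: 8.68
tcp_pos: [0.4719, 0.2721, 0.0633]
orientation: [-2.461, -1.952, -0.001]
contact_force: [-2.5, -0.3, 6.0]
grip_width: 0.0132
gripper_force: 21.3
t 8.68 local mm [-53.3  21.8  63.3] tool x,y,z in local [[0.004, 1.0, 0.0], [1.0, -0.004, 0.001], [0.001, 0.0, -1.0]] F local [-2.3 -0.8  6. ] 0.013227125311058458 [-0.21  0.55 -0.55  1.97  0.42  0.73 -1.23]
orange_handle [ 0.0823 -0.0885  0.1013] 0.55
orange_peg [-0.0569  0.0144  0.0786] 0.97
2 277.5 172.5
[ 0.09924768 -0.03570948  0.048     ] -0.34537998266457254
```

```bash
python3 -m jog '[{"fingers":0,"x":0.005,"y":0.0025,"z":0,"rx":0,"ry":0,"rz":0},{"fingers":0,"x":0,"y":0,"z":0,"rx":0,"ry":0,"rz":0},{"fingers":0.045,"x":0,"y":0,"z":0,"rx":0,"ry":0,"rz":0},{"fingers":0.045,"x":0,"y":0,"z":0,"rx":0,"ry":0,"rz":0},{"fingers":0.045,"x":0,"y":0,"z":-0.03,"rx":0,"ry":0,"rz":0},{"fingers":0.045,"x":0,"y":0,"z":-0.06,"rx":0,"ry":0,"rz":0},{"fingers":0.045,"x":0.06,"y":0,"z":-0.03,"rx":0,"ry":0,"rz":0},{"fingers":0.045,"x":0.06,"y":0,"z":0,"rx":0,"ry":0,"rz":0}]' && python3 -m jog '[{"fingers":0.045,"x":0.06,"y":0,"z":0,"rx":0,"ry":0,"rz":0},{"fingers":0.045,"x":0.06,"y":0,"z":0,"rx":0,"ry":0,"rz":0},{"fingers":0.045,"x":0.06,"y":0,"z":0,"rx":0,"ry":0,"rz":0}]'
python3 - <<'E'
from h import *
st()
out=[]
for n in('side','top'):
    im,_=r.grab_frame(n)
    for t in('orange_handle','orange_peg'):
        for o in r.landmark_of(t,n):print(n,t,loc(o['xyz']).round(4),round(o['score'],2))
    b=cv2.cvtColor(im,cv2.COLOR_RGB2HSV).astype(int);m=((b[...,0]<4)|(b[...,0]>172))&(b[...,1]>170)&(b[...,2]>90)
    c=px(n,O+[0,0,.045]).astype(int);k=np.zeros_like(m);k[c[1]-40:c[1]+40,c[0]-45:c[0]+45]=1;m&=k
    v,u=np.nonzero(m);print(n,len(u),u.mean(),v.mean())
    p=loc(ray(n,[u.mean(),v.mean()],.048));print('red',p,'wheel',np.arctan2(p[1],p[0])%6.2832-np.pi)
    out.append(cv2.resize(im[c[1]-65:c[1]+65,c[0]-65:c[0]+65,::-1],(400,400),interpolation=3))
cv2.imwrite('pics/p3.png',np.hstack(out))
E
```

```text
clock: 9.82
tcp_pos: [0.5046, 0.3894, 0.1838]
orientation: [2.464, 1.947, 0.009]
contact_force: [1.0, -0.2, 0.2]
grip_width: 0.0449
gripper_force: 0.0
clock: 10.2
tcp_pos: [0.5437, 0.5649, 0.1799]
orientation: [2.461, 1.951, -0.0]
contact_force: [1.2, 1.0, 0.8]
grip_width: 0.045
gripper_force: 0.0
t 10.2 local mm [-49.  323.1 179.9] tool x,y,z in local [[0.004, 1.0, 0.001], [1.0, -0.004, -0.001], [-0.001, 0.001, -1.0]] F local [1.  1.2 0.8] 0.04499772068919909 [-0.57  0.77 -0.56  1.26  0.4   1.23 -1.37]
side orange_handle [ 0.0839 -0.0881  0.1017] 0.79
side orange_peg [-0.0553  0.0204  0.0788] 0.75
side 65 215.3846153846154 175.06153846153848
red [-0.04106541 -0.0051516   0.048     ] wheel 0.1248113642156441
top orange_handle [ 0.079  -0.0866  0.0984] 0.48
top orange_peg [-0.0552  0.0204  0.0827] 0.6
top orange_peg [ 0.0485 -0.3919  0.0838] 0.36
top 2 168.0 234.5
red [-0.04628781  0.00291355  0.048     ] wheel -0.06286124093555134
```

View pics/p3.png

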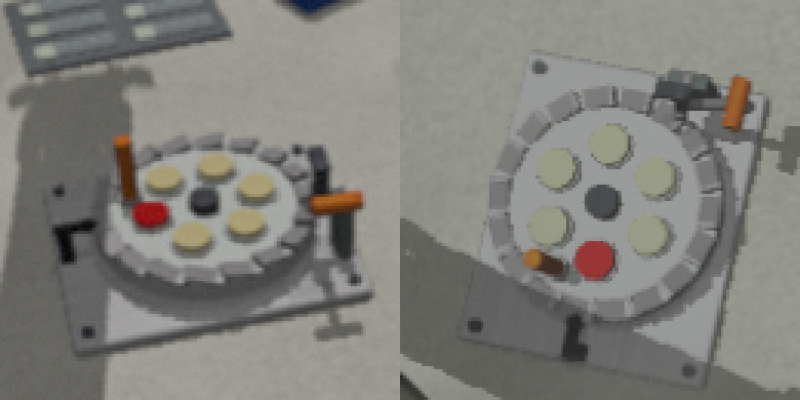

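The wheel is still about 0.1 rad short: in the top half (right), the red dish at (595,261) is seen from the hub at (602,202), while the pointer is at (574,325). I will measure it more precisely.

```bash
cat >> h.py <<'E'
def wheel(n):
    im,_=r.grab_frame(n);a=im.astype(int)
    c=px(n,O+[0,0,.045]).astype(int)
    m=(a[...,0]>1.8*a[...,1])&(a[...,0]>1.8*a[...,2])&(abs(a[...,1]-a[...,2])<0.14*a[...,0])&(a[...,0]>70)
    k=np.zeros_like(m);k[c[1]-30:c[1]+30,c[0]-40:c[0]+40]=1
    nb,l,s,ce=cv2.connectedComponentsWithStats((m&k).astype(np.uint8));i=1+s[1:,4].argmax()
    p=loc(ray(n,ce[i],.048));print(n,s[i],ce[i],p.round(4),'wheel',round(np.arctan2(p[1],p[0])%6.2832-np.pi,3))
    return im
E
python3 - <<'E'
from h import *
wheel('top');im=wheel('side')
f=lambda u:ray('top',[px('top',O+[0,0,.045]).astype(int)[0]-65+(u[0]-400+.5)/400*130-.5,px('top',O+[0,0,.045]).astype(int)[1]-65+(u[1]+.5)/400*130-.5],.046)
for u in((602,202),(595,261),(574,327),(535,262)):print(u,loc(f(u)).round(4))
E
```

```text
top [166 227  12  13 121] [171.71900826 232.81818182] [-0.041  -0.0044  0.048 ] wheel 0.106
side [210 172  12   8  79] [215.34177215 175.18987342] [-0.0412 -0.0056  0.048 ] wheel 0.134
(602, 202) [0.0003 0.0002 0.046 ]
(595, 261) [-0.0422 -0.0048  0.046 ]
(574, 327) [-0.091  -0.0009  0.046 ]
(535, 262) [-0.0515  0.038   0.046 ]
```

```bash
python3 -m jog '[{"fingers":0.045,"x":-0.06,"y":0,"z":0,"rx":0,"ry":0,"rz":0},{"fingers":0.045,"x":-0.06,"y":0,"z":0,"rx":0,"ry":0,"rz":0},{"fingers":0.045,"x":-0.06,"y":0,"z":0,"rx":0,"ry":0,"rz":0},{"fingers":0.045,"x":-0.06,"y":0,"z":0,"rx":0,"ry":0,"rz":0},{"fingers":0.045,"x":-0.06,"y":0,"z":0,"rx":0,"ry":0,"rz":9},{"fingers":0.045,"x":0,"y":0,"z":0.02,"rx":0,"ry":0,"rz":9},{"fingers":0.045,"x":0,"y":0,"z":0,"rx":0,"ry":0,"rz":9},{"fingers":0.045,"x":0,"y":0,"z":0,"rx":0,"ry":0,"rz":0}]'; python3 -c "
from h import *
st();go([-53.2,23.1,63])"
```

```text
clock: 11.6
tcp_pos: [0.4748, 0.2702, 0.1608]
orientation: [2.848, 1.323, 0.001]
contact_force: [-0.3, -0.3, 0.5]
grip_width: 0.045
gripper_force: 0.0
t 11.6 local mm [-50.1  20.5 160.8] tool x,y,z in local [[0.458, 0.889, 0.001], [0.889, -0.458, -0.0], [0.0, 0.001, -1.0]] F local [-0.2 -0.4  0.5] 0.04495840860643068 [-0.2   0.4  -0.53  1.91  0.25  0.9  -1.56]
shift tool mm [ 0.9 -4.1 97.8]
```

```bash
python3 -m jog '[{"fingers":0.045,"x":0.001,"y":-0.004,"z":0.033,"rx":0,"ry":0,"rz":0},{"fingers":0.045,"x":0,"y":0,"z":0.033,"rx":0,"ry":0,"rz":0},{"fingers":0.045,"x":0,"y":0,"z":0.031,"rx":0,"ry":0,"rz":0},{"fingers":0.045,"x":0,"y":0,"z":0,"rx":0,"ry":0,"rz":0},{"fingers":0,"x":0,"y":0,"z":0,"rx":0,"ry":0,"rz":0},{"fingers":0,"x":0,"y":0,"z":0,"rx":0,"ry":0,"rz":0},{"fingers":0,"x":0,"y":0,"z":0,"rx":0,"ry":0,"rz":0}]' 30; python3 -c "
from h import *
st();wheel('side')"
python3 -m jog '[{"fingers":0,"x":0.0035,"y":0,"z":0,"rx":0,"ry":0,"rz":0},{"fingers":0,"x":0.0035,"y":0,"z":0,"rx":0,"ry":0,"rz":0},{"fingers":0,"x":0,"y":0,"z":0,"rx":0,"ry":0,"rz":0}]'; python3 -c "
from h import *
st();wheel('side')"
```

```text
clock: 12.48
tcp_pos: [0.4742, 0.2746, 0.065]
orientation: [2.849, 1.322, 0.006]
contact_force: [2.3, -3.3, 6.3]
grip_width: 0.0133
gripper_force: 29.7
t 12.47 local mm [-51.6  24.6  65. ] tool x,y,z in local [[0.458, 0.889, 0.003], [0.889, -0.458, 0.001], [0.003, 0.002, -1.0]] F local [ 3.  -2.7  6.3] 0.01334599242634611 [-0.27  0.53 -0.47  1.97  0.36  0.72 -1.66]
side [210 172  11   8  70] [215.28571429 175.07142857] [-0.0413 -0.0051  0.048 ] wheel 0.123
clock: 12.9
tcp_pos: [0.4784, 0.2795, 0.0649]
orientation: [2.849, 1.321, 0.004]
contact_force: [2.0, -5.4, 8.0]
grip_width: 0.0132
gripper_force: 30.1
t 12.9 local mm [-48.7  30.4  64.9] tool x,y,z in local [[0.459, 0.889, 0.003], [0.889, -0.459, 0.0], [0.001, 0.002, -1.0]] F local [ 3.1 -4.8  8. ] 0.013191012147032362 [-0.27  0.54 -0.47  1.95  0.36  0.73 -1.66]
side [210 170  11   9  73] [214.91780822 173.90410959] [-0.0414 -0.0008  0.048 ] wheel 0.019
```

```bash
python3 -m jog '[{"fingers":0.04,"x":0,"y":0,"z":0,"rx":0,"ry":0,"rz":0},{"fingers":0.04,"x":0,"y":0,"z":0,"rx":0,"ry":0,"rz":0},{"fingers":0.04,"x":0,"y":0,"z":-0.03,"rx":0,"ry":0,"rz":0},{"fingers":0.04,"x":0,"y":0,"z":-0.06,"rx":0,"ry":0,"rz":0},{"fingers":0.04,"x":0.06,"y":0,"z":-0.03,"rx":0,"ry":0,"rz":0},{"fingers":0.04,"x":0.06,"y":0,"z":0,"rx":0,"ry":0,"rz":0},{"fingers":0.04,"x":0.06,"y":0,"z":0,"rx":0,"ry":0,"rz":0},{"fingers":0.04,"x":0.06,"y":0,"z":0,"rx":0,"ry":0,"rz":0}]'
python3 - <<'E'
from h import *
st();out=[]
for n in('side','top'):
    im=wheel(n)
    for t in('orange_handle','orange_peg','blue_peg','blue_handle'):
        for o in r.landmark_of(t,n)[:1]:print(n,t,(loc(o['xyz']) if 'or' in t else np.array(o['xyz'])).round(4))
    c=px(n,O+[0,0,.045]).astype(int)
    out.append(cv2.resize(im[c[1]-60:c[1]+60,c[0]-60:c[0]+60,::-1],(400,400),interpolation=3))
cv2.imwrite('pics/p4.png',np.hstack(out))
E
```

```text
clock: 13.95
tcp_pos: [0.6296, 0.462, 0.1811]
orientation: [-2.849, -1.324, 0.0]
contact_force: [1.4, -0.0, 0.2]
grip_width: 0.0398
gripper_force: 0.0
t 13.95 local mm [ 57.8 242.1 181.1] tool x,y,z in local [[0.457, 0.89, -0.0], [0.89, -0.457, 0.0], [-0.0, -0.0, -1.0]] F local [1.4 0.3 0.2] 0.039810913557310146 [-0.44  0.74 -0.48  1.27  0.34  1.21 -1.63]
side [210 170  11   9  75] [215.   173.72] [-0.0411 -0.0002  0.048 ] wheel 0.005
side orange_handle [ 0.0834 -0.0882  0.1021]
side orange_peg [-0.0527  0.0232  0.0827]
side blue_peg [ 0.4804 -0.1512  0.087 ]
side blue_handle [ 0.5756 -0.1851  0.1013]
top [164 227  12  12 116] [169.71551724 232.49137931] [-0.0412  0.0002  0.048 ] wheel -0.005
top orange_handle [ 0.0817 -0.0885  0.0971]
top orange_peg [-0.0507  0.0251  0.0828]
top blue_peg [ 0.4813 -0.1533  0.0842]
top blue_handle [ 0.5763 -0.1868  0.1023]
```

View pics/p4.png

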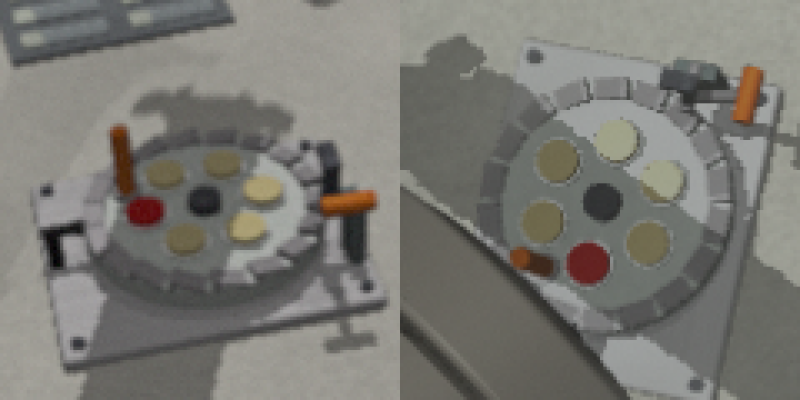

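The red dish now stands at the pointer: side view +0.005 rad, top view -0.005 rad. The pawl bar is still thrown back at (348,203), the blue carousel hasn't moved and the arm is clear.

```bash
python3 -c "
from bench import r
print(r.hand_in())"
```

```text
the job is handed in; nothing more can be done
None
```

The job is handed in at about 14 s: the orange pawl was thrown back first and still rests there, the wheel was then turned clockwise until the red dish stood at the pointer (about 0.005 rad off in both views), and the blue carousel was not touched.

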